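Put the bench tools back in their own recesses

ROBOT

A 6-joint arm with a two-finger parallel gripper is mounted at the origin on the work surface. World frame = base frame: x ahead of the robot, y to its left, z up, the work surface at z = 0. Lengths are in m, angles in degrees, forces in N, time in s.
With the tool pointing down it reaches from about 0.375 to 0.9 m from the base axis. Payload 3.1 kg.
Tool frame: the origin (TCP) lies where the fingers leave the gripper's body, on its centre line; the fingertips stand bot.tips_ahead ahead of it and the grasp point (between the pads) lies 51 mm ahead of it (bot.tips_ahead is the distance from the TCP to the fingertips, in m); z points along the fingers, x is the direction in which the jaws open and shut, and the axes are right-handed (so a half turn about z gives the same grasp; the last joint's range is limited). The gripper opens to 87 mm and grips with 3 to 60 N. Pads are 19 mm wide; open, the fingers measure 117 mm over their backs; the gripper's body (75 mm by 190 mm) begins 51 mm behind the grasp point.
Start: joints at [-83.108, 30.224, 82.088, -0, 67.689, -10.227], TCP at [0.184, -0.597, 0.292] pointing down, gripper open.
Joint ranges: [-176.69, 176.69], [-43.24, 126.21], [12.49, 139.97], [-82, 262], [0, 151.66], [-163.58, 163.58]. Speed limits (degrees/s): [159.86, 159.86, 180, 180, 180, 180].

INTERFACE

Orientations are given as a 3x3 rotation matrix whose columns are the frame's x, y, z axes.
In Python, from rig import bot, vision, nets gives the robot as it stands.
- The arm moves only by the tool play_rows, never from a script. Its argument "series" is a list of rows, each an object of numbers: "tx", "ty", "tz": the shift along the world's x, y, z as a fraction of full scale; "turn": the turn about the world's z as a fraction of full scale. A call has 1 to 10 rows; each row shifts and turns the commanded pose from where the row before left it; what a row does not reach is not made up. Full scale, the value 1, is 0.8 m for a shift and 60 degrees for a turn. A row lasts 1/10 s, in which the tool goes at most 50 mm and 8.59 degrees, less where a joint would pass 70% of its speed; a pose out of reach is approached as far as the arm can. A call with a number of a shift or a turn outside -1 to 1 is refused whole. A call with a gripper value outside its range is refused whole. "gripper" is the opening, from 0 (shut) to 1 (fully open), set as the call begins (left out, the last holds). The fingers move at their own pace and stop on an object; the grip force is fixed at half the most. Time passes only in rows, so rows that do not move let the fingers close. It gives the time, the measured TCP pose, the force and the opening at its end, in the units of the state.
- bot.read_state(): the state, without advancing time (a new reading comes with each control period).
- vision.capture(name): name is "scene" or "top" or "wrist"; returns a dict with "pixels" (384x512x3 uint8, blue, green, red), "fx", "fy", "cx", "cy" (pixels), "extrinsics" (4x4, takes a point from camera to world coordinates). Camera axes: x right, y down, z forward; pixel columns grow to the right and rows downward; lengths in m; the calibration is good to about 2 mm. A picture is of the moment at which its call begins. There is no depth.
- bot.hand_in(): hands the job in, once; it reports no verdict.
Trained networks look in a picture, given as the dict that the camera call returned (one of the last four; its "shot" number tells which), for a name from the list of things; names that differ only in an ending like _2 or _b are one class to them, and where a whole thing is asked for, a point or a joint stands for the part that bears it (a point fixed in the world has none). Each returns a list of dicts, best first, with "confidence" (0 to 1); they miss things now and then, are a little off and sometimes report something else, mostly with a low value. They report only what shows in the picture. A call takes as long as a camera call. They do not tell look-alikes from the thing itself.
- nets.look_for(picture, query): "at" ([column, row] as shares, 0 to 1, of the picture: columns of its width, rows of its height, amid what is visible of it).
- nets.masks_of(picture, query): "region" (384x512 bool, what is visible of it) and "at" ([column, row] as shares, 0 to 1, of the picture: columns of its width, rows of its height, amid what is visible of it).
The state is a dict: "time_s": time; "joint_positions": joint angles; "qvel": joint speeds; "tau": joint torques, N m; "position": TCP position; "tcp_rot": TCP orientation; "force": force on the tool from outside, world axes, zero at the start; "moment": the same for the moment, N m; "opening": opening from 0.0 (shut) to 1.0 (fully open).
Only numpy, scipy, OpenCV 4.12 (cv2) and the standard library are available. Lean on these libraries where they do the work, as an engineer would, in place of code of your own. Each camera call takes 0.05 s, during which the arm holds its last target.

TASK

The three tools on the bench have been left lying across the wrong storage boards. Push the telescoping panel riser's tubes down fully home, the innermost first, and put each tool in the board whose recess fits it, down flat on the recess floor: the round riser in the round recess, the long sanding block in the long slot, the square weight in the square recess. The rubber mat is free to park a tool on meanwhile; leave the paint tin where it stands.

Things in the scene. Friction and masses are not known exactly. Their poses are not given: they have to be found in the camera images.
- riser: panel riser, loose, upright, 0.4 kg: aluminium outer tube 66 mm diameter, 55 mm tall (grasp here), out of whose top stand a steel middle tube (48 mm diameter) and a black-capped inner tube (32 mm, solid flat top). Origin: centre of underside, z up. Both tubes home: middle rim 63, cap top 71 mm above origin; joint values add to this. Starts on slot_board's top face, across the slot.
- riser_inner (a joint): how far the inner tube stands out of the middle tube, m: 0 fully home, 0.022 fully out (starts between 0.012 and 0.020). Stiff sliding fit, about 3 N to push; stays where it is left. Pushing down on the rubber cap brings the inner tube home first, after that the middle tube follows.
- riser_mid (a joint): how far the middle tube stands out of the outer tube, m: 0 fully home, 0.022 fully out (starts between 0.012 and 0.020). Stiff sliding fit, about 7 N to push; stays where it is left.
- block: sanding block, loose, 0.12 kg: a plain wooden bar with a cork sole, 110 mm (its x) by 36 mm (its y) by 40 mm tall. Origin: centre of the underside, z up. At the start it lies across the recess of square_board, on the board's top face.
- weight: panel weight, loose, 0.4 to 0.65 kg: dark steel plate 72 x 72 mm, 14 mm thick, with an upright steel knob in the middle (26 mm diameter, from 14 to 50 mm above the underside) to grip it by. Origin: centre of the underside, z up; x and y along its sides. At the start it lies across the recess of round_board, on the board's top face.
- round_board: fixed dark wooden board 122 x 122 mm, 20 mm thick, with a round recess of 82 mm diameter in its middle, 10 mm deep (recess floor 10 mm above the bench). Origin: centre of the underside, below the recess centre.
- slot_board: fixed dark wooden board 160 mm (its x) by 90 mm (its y), 20 mm thick, with a rectangular recess 126 mm (x) by 50 mm (y) in its middle, 10 mm deep (recess floor 10 mm above the bench). Origin: centre of the underside, below the recess centre.
- square_board: fixed dark wooden board 126 x 126 mm, 20 mm thick, with a square recess 88 x 88 mm in its middle, 10 mm deep (recess floor 10 mm above the bench), sides along its x and y. Origin: centre of the underside, below the recess centre.
- mat: fixed black rubber mat 130 x 130 mm, 4 mm thick, empty at the start: the free spot. Origin: centre of the underside.
- tin: bystander: closed paint tin, 74 mm diameter, 85 mm tall, standing just beyond the boards as seen from the robot. Origin: centre of the underside.
Mind the look-alikes: they are no part of the job. Leave any orange, pink or purple look-alike of the slot_board alone.

How it is judged (in metres and radians):
At the end, for the whole second after the job is handed in: Riser, block and weight each lie released, upright, flat and at rest in their own recesses (round, slot, square): underside within 2.5 mm of the recess floor, centre within 15 mm of the recess centre, tilt below 0.05 rad; both riser tubes are within 3 mm of fully home (horizontal distance between riser and round_board below 0.015 m and z of riser in the frame of round_board below 0.0125 m and angle between each of riser, block, weight's own z axis and vertical below 0.05 rad and linear speed of each of riser, block, weight below 0.02 m/s and angular speed of each of riser, block, weight below 0.2 rad/s and horizontal distance between block and slot_board below 0.015 m and z of block in the frame of slot_board below 0.0125 m and horizontal distance between weight and square_board below 0.015 m and z of weight in the frame of square_board below 0.0125 m and value of joint each of riser_inner, riser_mid below 0.003 m); the robot touches nothing.
It fails at once if the riser's middle tube was pushed home while the inner tube still stood out (value of joint riser_mid below 0.004 m and value of joint riser_inner above 0.006 m).
It fails at once if the tin was disturbed (moved more than 30 mm) (distance of tin from where it was at the start of the episode above 0.03 m).
It also fails if it takes over 128 s, if anything falls off the work surface, if the arm or the gripper's body presses on something with over 40 N, if the wrist force passes 120 N, or if a joint passes its speed limit or range.

## Working session

There is one attempt and no reset: what is moved stays moved. The work goes in short steps, Python scripts to look and compute and a tool call to move; the robot and the scene stay as the last step left them, time stands still between calls to the robot, and variables do not carry over. Pictures are saved under pics/ and viewed, and the job is handed in when it is done.

Besides the shell and the picture viewer there is one more tool, called after "Request:" as name(argument=value, ...), one argument or row to a line, values as JSON. play_rows: Moves the arm, as the interface text tells. Shift numbers are shares of 0.8 m and turn numbers shares of 60 degrees, none past 1 either way. Its arguments: {"type":"object","properties":{"series":{"type":"array"},"gripper":{"type":"number"}},"required":["series"]}

```bash
ls; mkdir -p pics; python3 - <<'E'
from rig import bot, vision, nets
import cv2
s=bot.read_state(); print(s, bot.tips_ahead)
for n in ("scene","top","wrist"):
    p=vision.capture(n); cv2.imwrite(f"pics/{n}0.png",p["pixels"]); print(n,p["fx"],p["fy"],p["cx"],p["cy"],p["extrinsics"])
E
```

```text
pics
{'time_s': 0.0, 'joint_positions': array([-8.31075959e+01,  3.02780675e+01,  8.21573537e+01, -2.56193969e-03,
        6.76863796e+01, -1.02252536e+01]), 'qvel': array([ 0.02450782, -0.02963238, -0.17191004, -0.00569723, -0.03649447,
        0.01568406]), 'tau': array([ 3.62959790e-04, -4.40043640e+01, -1.76593351e+01,  6.32353686e-02,
        5.83069073e-02, -1.73220487e-04]), 'position': array([ 0.1839282 , -0.59671364,  0.29127572]), 'tcp_rot': array([[ 2.94350829e-01, -9.55697390e-01, -2.96177078e-04],
       [-9.55695130e-01, -2.94350785e-01,  2.10549689e-03],
       [-2.09939784e-03, -3.36699765e-04, -9.99997740e-01]]), 'force': array([-0.30592904, -1.07128583,  0.23906041]), 'moment': array([0.01188403, 0.01601963, 0.01279148]), 'opening': 1.000212035138674} 0.0697
scene 484.8042772000351 484.8042772000351 261.0631665552251 192.06290475045648 [[ 0.56555355  0.54547469 -0.61855197  1.34729233]
 [ 0.82451952 -0.39016273  0.40980558 -0.4690639 ]
 [-0.01779735 -0.74177517 -0.67041244  0.99057645]
 [ 0.          0.          0.          1.        ]]
top 482.1599925838567 482.1599925838567 262.9819463404417 192.8996122230545 [[-0.02337363 -0.97649438  0.21427178  0.18993331]
 [-0.99972352  0.0222815  -0.00751107  0.09113916]
 [ 0.00256022 -0.2143881  -0.9767452   1.59977799]
 [ 0.          0.          0.          1.        ]]
wrist 344.9997461625325 344.9997461625325 253.11417944988597 197.21559460995724 [[ 0.29470503 -0.92201673 -0.25106593  0.25210125]
 [-0.95558644 -0.2848654  -0.07553978 -0.5758507 ]
 [-0.00187106  0.26217715 -0.96501795  0.38369623]
 [ 0.          0.          0.          1.        ]]
```

View pics/scene0.png

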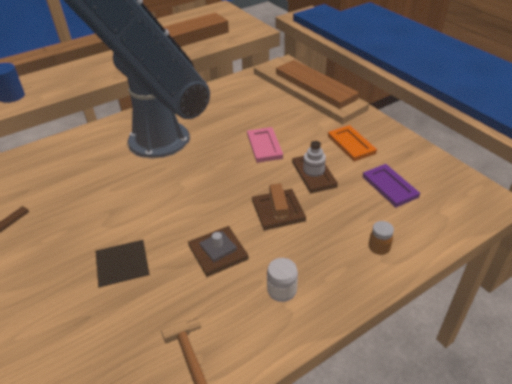

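View pics/top0.png

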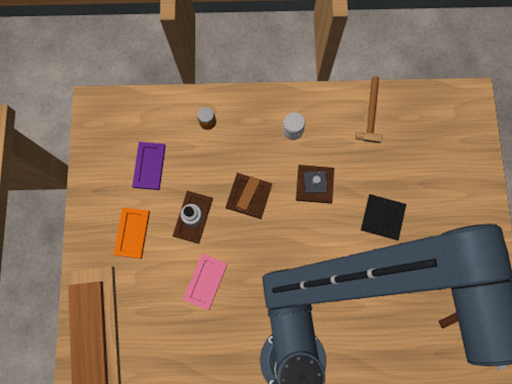

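The top view shows slot_board (dark) at about (193,217) with the riser on it, square_board (249,195) with the block, round_board (315,184) with the weight, the mat (384,217) and the tin (294,126). The orange, purple and pink boards are look-alikes. I'll measure with the masks next.

```bash
cat > h.py <<'E'
import numpy as np, cv2
from rig import bot, vision, nets
from scipy.optimize import minimize
def proj(p,P):
    E=p["extrinsics"]; q=(np.atleast_2d(P)-E[:3,3])@E[:3,:3]
    return np.c_[p["fx"]*q[:,0]/q[:,2]+p["cx"], p["fy"]*q[:,1]/q[:,2]+p["cy"]]
def back(p,uv,z):
    E=p["extrinsics"]; d=E[:3,:3]@np.array([(uv[0]-p["cx"])/p["fx"],(uv[1]-p["cy"])/p["fy"],1])
    return E[:3,3]+d*(z-E[2,3])/d[2]
def prism(a,b,z0,z1,x,y,th,n=0):
    if n: t=np.arange(n)*2*np.pi/n; c=np.c_[a/2*np.cos(t),a/2*np.sin(t)]
    else: c=np.array([[a,b],[a,-b],[-a,-b],[-a,b]])/2
    R=np.array([[np.cos(th),-np.sin(th)],[np.sin(th),np.cos(th)]]); c=c@R.T+[x,y]
    return np.r_[np.c_[c,np.full(len(c),z0)],np.c_[c,np.full(len(c),z1)]]
E
python3 - <<'E'
from h import *
big=[]
for cam in ("top","scene"):
    p=vision.capture(cam)
    ov=cv2.resize(p["pixels"],None,fx=2,fy=2,interpolation=cv2.INTER_CUBIC)
    for q in ("round_board","slot_board","square_board","mat","riser","block","weight","tin"):
        for m in nets.masks_of(p,q)[:4]:
            r=m["region"]; at=np.array(m["at"])*[512,384]
            print(cam,q,round(m["confidence"],2),at.round(1),r.sum(), back(p,at,.02)[:2].round(3))
E
```

```text
top round_board 0.57 [318.6 190.1] 934 [ 0.542 -0.108]
top slot_board 0.85 [191.7 227.4] 915 [0.425 0.317]
top slot_board 0.84 [205.5 282.8] 1373 [0.244 0.271]
top slot_board 0.74 [131.5 234.2] 1351 [0.407 0.515]
top slot_board 0.57 [147.7 165.6] 1312 [0.64  0.468]
top square_board 0.61 [256.6 192.6] 1035 [0.538 0.1  ]
top mat 0.55 [383.1 215.4] 1487 [ 0.451 -0.318]
top riser 0.74 [191.6 215.4] 383 [0.466 0.318]
top block 0.92 [246.7 189.7] 438 [0.549 0.133]
top weight 0.92 [315.1 180.4] 468 [ 0.576 -0.098]
top tin 0.89 [293.6 122.9] 491 [ 0.782 -0.033]
scene round_board 0.96 [221.8 261.3] 1208 [ 0.613 -0.109]
scene round_board 0.25 [314.9 181. ] 667 [0.506 0.286]
scene round_board 0.18 [313.5 151.6] 231 [0.389 0.376]
scene slot_board 0.97 [353.9 141.6] 990 [0.425 0.521]
scene slot_board 0.92 [314.1 178.8] 709 [0.496 0.291]
scene slot_board 0.92 [392.8 184.2] 1329 [0.654 0.468]
scene slot_board 0.58 [266.2 145.3] 890 [0.27 0.27]
scene square_board 0.89 [274.5 213.9] 1114 [0.55  0.103]
scene mat 0.88 [120.3 262.4] 1960 [ 0.464 -0.326]
scene riser 0.96 [315.8 158.2] 595 [0.42 0.36]
scene block 0.7 [280.5 200.2] 502 [0.514 0.15 ]
scene block 0.47 [121.5 263.4] 1859 [ 0.469 -0.325]
scene weight 0.55 [216.4 245.8] 678 [ 0.559 -0.093]
scene tin 0.79 [281.7 279.8] 1127 [ 0.75  -0.018]
```

```bash
python3 - <<'E'
import cv2
a=cv2.imread("pics/top0.png")[90:260,160:420]; cv2.imwrite("pics/c1.png",cv2.resize(a,None,fx=3,fy=3,interpolation=cv2.INTER_CUBIC))
a=cv2.imread("pics/scene0.png")[120:310,180:380]; cv2.imwrite("pics/c2.png",cv2.resize(a,None,fx=3,fy=3,interpolation=cv2.INTER_CUBIC))
E
```

```text
(no output)
```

View pics/c1.png

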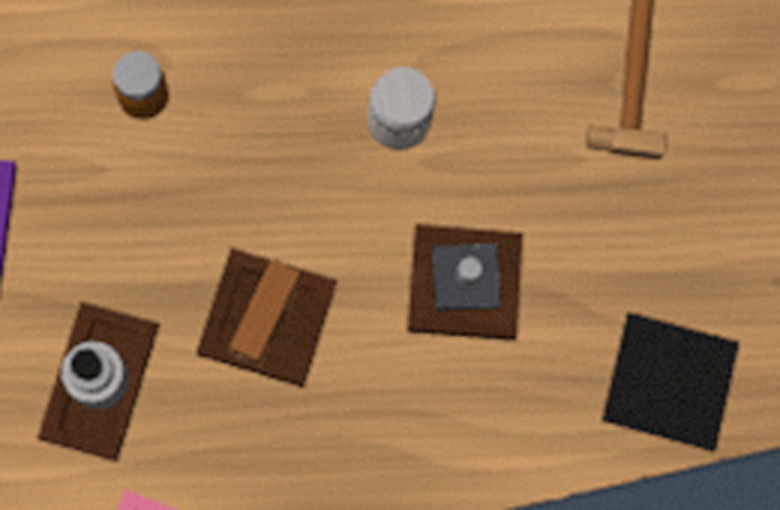

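View pics/c2.png

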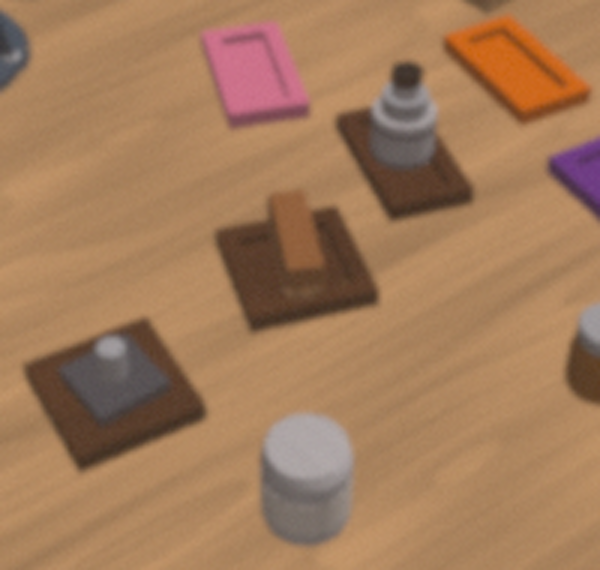

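```bash
cat >> h.py <<'E'
def fitobj(views, parts, x0, S=4):
    """views: list of (pic, mask, ignore). parts: list of (a,b,z0,z1,n)."""
    def cost(v):
        c=0
        for p,m,ig in views:
            im=np.zeros((384*S,512*S),np.uint8)
            for a,b,z0,z1,n in parts:
                u=proj(p,prism(a,b,z0,z1,v[0],v[1],v[2],n))
                h=cv2.convexHull(((u+.5)*S*16-8).round().astype(np.int32).reshape(-1,1,2))
                cv2.fillConvexPoly(im,h,255,shift=4)
            r=cv2.resize(im,(512,384),interpolation=cv2.INTER_AREA)/255.
            d=np.abs(r-m); 
            if ig is not None: d=d[~ig]
            c+=d.sum()/m.sum()
        return c/len(views)
    best=None
    for t in ([0] if parts[0][4] else np.radians([-30,0,30,60])):
        x=np.array([x0[0],x0[1],x0[2]+t])
        o=minimize(cost,x,method="Nelder-Mead",options=dict(initial_simplex=[x,x+[.015,0,0],x+[0,.015,0],x+[0,0,.25]],xatol=2e-4,fatol=1e-4,maxiter=150))
        if best is None or o.fun<best.fun: best=o
    return best
def pick(p,q,uv):
    L=[m for m in nets.masks_of(p,q) if np.hypot(*(np.array(m["at"])*[512,384]-uv))<25]
    return L[0]["region"] if L else None
PARTS=dict(round_board=[(.122,.122,0,.02,0)],slot_board=[(.160,.090,0,.02,0)],square_board=[(.126,.126,0,.02,0)],mat=[(.13,.13,0,.004,0)],tin=[(.074,0,0,.085,40)])
E
cat > m1.py <<'E'
from h import *
P=[vision.capture("top"),vision.capture("scene")]
at=dict(round_board=([315,184],[219,255]),slot_board=([192,222],[314,179]),square_board=([249,193],[277,210]),mat=([383,216],[121,263]),riser=([192,215],[315,158]),block=([247,190],[280,200]),weight=([315,181],[216,246]),tin=([294,123],[282,280]))
M={q:[pick(p,q,np.array(a)) for p,a in zip(P,at[q])] for q in at}
for q in M: print(q,[None if m is None else int(m.sum()) for m in M[q]])
np.savez("m.npz",**{q+str(i):M[q][i] for q in M for i in (0,1) if M[q][i] is not None})
top=dict(round_board="weight",slot_board="riser",square_board="block")
k=np.ones((3,3),np.uint8)
for q in ("round_board","slot_board","square_board","mat","tin"):
  for vi in ((0,),(1,),(0,1)):
    V=[]
    for i in vi:
        m=M[q][i]
        if m is None: continue
        ig=None
        if q in top and M[top[q]][i] is not None: ig=cv2.dilate(M[top[q]][i].astype(np.uint8),k)>0
        V.append((P[i],m.astype(float),ig))
    if not V: continue
    x=back(V[0][0],at[q][vi[0]],.02)
    o=fitobj(V,PARTS[q],[x[0],x[1],0.]); print(q,vi,o.x[:2].round(4),np.degrees(o.x[2]).round(1),round(o.fun,3))
for q,parts,z in (("block",[(.11,.036,.02,.06,0)],.06),("weight",[(.072,.072,.02,.034,0),(.026,0,.034,.07,30)],.034),("riser",[(.066,0,.02,.075,40),(.048,0,.07,.099,40),(.032,0,.09,.123,40)],.05)):
  for vi in ((0,),(1,),(0,1)):
    V=[(P[i],M[q][i].astype(float),None) for i in vi if M[q][i] is not None]
    if not V: continue
    x=back(V[0][0],at[q][vi[0]],z)
    if q=="riser": parts=[parts[0],parts[1],parts[2]]
    o=fitobj(V,parts,[x[0],x[1],0.]); print(q,vi,o.x[:2].round(4),np.degrees(o.x[2]).round(1),round(o.fun,3))
E
python3 m1.py
```

```text
round_board [829, 1046]
slot_board [952, 836]
square_board [960, 1222]
mat [1478, 1938]
riser [383, 636]
block [371, 517]
weight [471, 682]
tin [466, 1154]
round_board (0,) [ 0.5691 -0.0957] -5.6 0.08
round_board (1,) [ 0.5667 -0.0943] -6.6 0.099
round_board (0, 1) [ 0.5679 -0.095 ] -6.6 0.098
slot_board (0,) [0.4644 0.3171] -16.9 0.044
slot_board (1,) [0.4651 0.3173] -16.0 0.064
slot_board (0, 1) [0.4643 0.3174] -16.7 0.055
square_board (0,) [0.5331 0.1294] -19.5 0.07
square_board (1,) [0.5319 0.1304] 71.5 0.039
square_board (0, 1) [0.5324 0.1298] -18.9 0.058
mat (0,) [ 0.4509 -0.3216] -16.6 0.038
mat (1,) [ 0.4495 -0.32  ] -17.2 0.032
mat (0, 1) [ 0.4504 -0.3209] -16.8 0.04
tin (0,) [ 0.7613 -0.0262] 10.4 0.185
tin (1,) [ 0.7642 -0.0282] -1.1 0.107
tin (0, 1) [ 0.7618 -0.0265] 16.7 0.147
block (0,) [0.5299 0.13  ] 154.5 0.164
block (1,) [0.5311 0.1303] -25.8 0.068
block (0, 1) [0.5306 0.1304] -26.1 0.119
weight (0,) [ 0.5701 -0.0947] -1.0 0.038
weight (1,) [ 0.5687 -0.0934] 0.7 0.055
weight (0, 1) [ 0.5701 -0.0946] 88.8 0.058
riser (0,) [0.4643 0.3147] 9.1 0.061
riser (1,) [0.4619 0.3179] 2.0 0.043
riser (0, 1) [0.4641 0.3152] 4.8 0.064
```

Request:
play_rows(
  series=[
    {"tx":0.03,"ty":0.039},
    {"tx":0.03,"ty":0.039},
    {"tx":0.03,"ty":0.039},
    {"tx":0.03,"ty":0.039},
    {"tx":0.03,"ty":0.039},
    {"tx":0.03,"ty":0.039},
    {"tx":0.03,"ty":0.039},
    {"tx":0.03,"ty":0.039},
    {"tx":0.03,"ty":0.039},
    {"tx":0.03,"ty":0.039},
  ],
  gripper=1,
)

```text
invalid input
```

Request:
play_rows(
  series=[
    {"tx":0.03,"ty":0.039},
    {"tx":0.03,"ty":0.039},
    {"tx":0.03,"ty":0.039},
    {"tx":0.03,"ty":0.039},
    {"tx":0.03,"ty":0.039},
    {"tx":0.025,"ty":0.035},
    {},
    {},
  ],
)

```text
invalid input
```

Every row probably needs all four numbers.

Request:
play_rows(
  series=[
    {"tx":0.03,"ty":0.039,"tz":0,"turn":0},
    {"tx":0.03,"ty":0.039,"tz":0,"turn":0},
    {"tx":0.03,"ty":0.039,"tz":0,"turn":0},
    {"tx":0.03,"ty":0.039,"tz":0,"turn":0},
    {"tx":0.03,"ty":0.039,"tz":0,"turn":0},
    {"tx":0.03,"ty":0.039,"tz":0,"turn":0},
    {"tx":0.03,"ty":0.039,"tz":0,"turn":0},
    {"tx":0.03,"ty":0.039,"tz":0,"turn":0},
    {"tx":0.03,"ty":0.039,"tz":0,"turn":0},
    {"tx":0.03,"ty":0.039,"tz":0,"turn":0},
  ],
  gripper=1,
)

```text
time_s: 2.95
position: [0.4249, -0.284, 0.2925]
tcp_rot: [[0.294, -0.956, 0.001], [-0.956, -0.294, -0.0], [0.001, -0.0, -1.0]]
force: [0.9, 0.3, -0.1]
opening: 1.001
```

Request:
play_rows(
  series=[
    {"tx":0.03,"ty":0.039,"tz":0,"turn":0},
    {"tx":0.03,"ty":0.039,"tz":-0.02,"turn":0},
    {"tx":0.03,"ty":0.039,"tz":-0.02,"turn":0},
    {"tx":0.03,"ty":0.04,"tz":-0.02,"turn":0},
    {"tx":0.03,"ty":0.04,"tz":-0.02,"turn":0},
    {"tx":0.03,"ty":0.04,"tz":0,"turn":0},
    {"tx":0,"ty":0,"tz":0,"turn":0},
    {"tx":0,"ty":0,"tz":0,"turn":0},
  ],
)

```text
time_s: 3.75
position: [0.5683, -0.0949, 0.2281]
tcp_rot: [[0.297, -0.955, -0.0], [-0.955, -0.297, -0.0], [0.0, 0.0, -1.0]]
force: [0.4, -0.3, 0.5]
opening: 1.0
```

```bash
python3 - <<'E'
from h import *
p=vision.capture("wrist")
im=p["pixels"].copy()
s=bot.read_state(); print(s["position"],s["force"])
for z,c in ((.07,(0,0,255)),):
    u=proj(p,prism(.026,0,z-.036,z,.570,-.0946,0,30)); 
    for q in u: cv2.circle(im,tuple(q.round().astype(int)),1,c,-1)
u=proj(p,prism(.072,.072,.034,.034,.570,-.0946,0)); cv2.polylines(im,[u[:4].round().astype(int)],True,(0,255,0),1)
u=proj(p,prism(.122,.122,.02,.02,.568,-.095,np.radians(-5))); cv2.polylines(im,[u[:4].round().astype(int)],True,(255,255,0),1)
cv2.imwrite("pics/w1.png",im)
E
```

```text
[ 0.56778622 -0.09579228  0.22825979] [0.21359934 0.02516604 0.13950857]
```

View pics/w1.png

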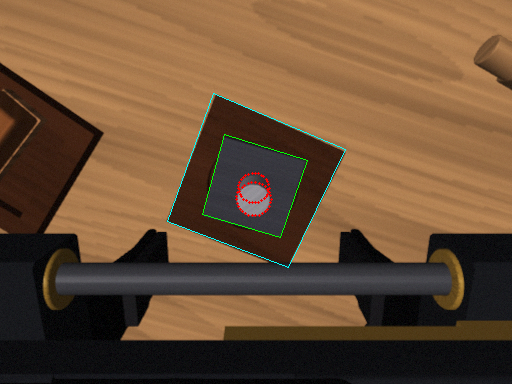

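The wrist overlay matches: knob at (254,195), with the plate and board outlines on their edges. I'll descend and grip.

Request:
play_rows(
  series=[
    {"tx":0.002,"ty":0,"tz":-0.04,"turn":0},
    {"tx":0,"ty":0,"tz":-0.04,"turn":0},
    {"tx":0,"ty":0,"tz":-0.03,"turn":0},
    {"tx":0,"ty":0,"tz":-0.02,"turn":0},
    {"tx":0,"ty":0,"tz":-0.019,"turn":0},
    {"tx":0,"ty":0,"tz":0,"turn":0},
    {"tx":0,"ty":0,"tz":0,"turn":0},
  ],
)

```text
time_s: 4.5
position: [0.5692, -0.0969, 0.1094]
tcp_rot: [[0.293, -0.956, -0.0], [-0.956, -0.293, -0.0], [0.0, 0.0, -1.0]]
force: [-0.9, -1.0, 1.0]
opening: 0.998
```

Request:
play_rows(
  series=[
    {"tx":0,"ty":0,"tz":0,"turn":0},
    {"tx":0,"ty":0,"tz":0,"turn":0},
    {"tx":0,"ty":0,"tz":0,"turn":0},
    {"tx":0,"ty":0,"tz":0,"turn":0},
    {"tx":0,"ty":0,"tz":0,"turn":0},
    {"tx":0,"ty":0,"tz":0,"turn":0},
    {"tx":0,"ty":0,"tz":0,"turn":0},
    {"tx":0,"ty":0,"tz":0,"turn":0},
  ],
  gripper=0,
)

```text
time_s: 5.3
position: [0.5696, -0.0956, 0.109]
tcp_rot: [[0.294, -0.956, -0.0], [-0.956, -0.294, 0.0], [-0.0, 0.0, -1.0]]
force: [-0.1, 0.0, 0.2]
opening: 0.355
```

Request:
play_rows(
  series=[
    {"tx":0,"ty":0,"tz":0,"turn":0},
    {"tx":0,"ty":0,"tz":0,"turn":0},
    {"tx":0,"ty":0,"tz":0,"turn":0},
    {"tx":0,"ty":0,"tz":0,"turn":0},
    {"tx":0,"ty":0,"tz":0.01,"turn":0},
    {"tx":0,"ty":0,"tz":0.02,"turn":0},
    {"tx":0,"ty":0,"tz":0.02,"turn":0},
    {"tx":0,"ty":0,"tz":0.02,"turn":0},
    {"tx":0,"ty":0,"tz":0.02,"turn":0},
    {"tx":0,"ty":0,"tz":0.01,"turn":0},
  ],
)

```text
time_s: 6.3
position: [0.5699, -0.096, 0.1903]
tcp_rot: [[0.294, -0.956, 0.002], [-0.956, -0.294, -0.001], [0.001, -0.001, -1.0]]
force: [0.0, -0.1, -3.9]
opening: 0.289
```

Request:
play_rows(
  series=[
    {"tx":-0.009,"ty":-0.017,"tz":0,"turn":0},
    {"tx":-0.019,"ty":-0.035,"tz":0,"turn":0},
    {"tx":-0.019,"ty":-0.035,"tz":0,"turn":0},
    {"tx":-0.019,"ty":-0.035,"tz":0,"turn":0},
    {"tx":-0.019,"ty":-0.035,"tz":0,"turn":0},
    {"tx":-0.019,"ty":-0.036,"tz":0,"turn":0},
    {"tx":-0.019,"ty":-0.036,"tz":0,"turn":0},
    {"tx":-0.018,"ty":-0.035,"tz":0,"turn":0},
    {"tx":-0.009,"ty":-0.017,"tz":0,"turn":0},
    {"tx":0,"ty":0,"tz":0,"turn":0},
  ],
)

```text
time_s: 7.3
position: [0.448, -0.3227, 0.1884]
tcp_rot: [[0.291, -0.957, -0.001], [-0.957, -0.291, 0.0], [-0.0, 0.001, -1.0]]
force: [0.1, 0.1, -3.7]
opening: 0.29
```

Request:
play_rows(
  series=[
    {"tx":0,"ty":0,"tz":-0.02,"turn":0},
    {"tx":0,"ty":0,"tz":-0.03,"turn":0},
    {"tx":0,"ty":0,"tz":-0.03,"turn":0},
    {"tx":0,"ty":0,"tz":-0.02,"turn":0},
    {"tx":0,"ty":0,"tz":-0.01,"turn":0},
    {"tx":0,"ty":0,"tz":-0.005,"turn":0},
    {"tx":0,"ty":0,"tz":-0.003,"turn":0},
    {"tx":0,"ty":0,"tz":0,"turn":0},
    {"tx":0,"ty":0,"tz":0,"turn":0},
  ],
)

```text
time_s: 8.2
position: [0.45, -0.3207, 0.0953]
tcp_rot: [[0.294, -0.956, 0.001], [-0.956, -0.294, -0.001], [0.001, -0.001, -1.0]]
force: [0.2, 0.3, -4.0]
opening: 0.289
```

Request:
play_rows(
  series=[
    {"tx":0,"ty":0,"tz":-0.0015,"turn":0},
    {"tx":0,"ty":0,"tz":-0.0015,"turn":0},
    {"tx":0,"ty":0,"tz":0,"turn":0},
  ],
)

```text
time_s: 8.5
position: [0.4499, -0.3208, 0.093]
tcp_rot: [[0.294, -0.956, 0.001], [-0.956, -0.294, -0.001], [0.001, -0.001, -1.0]]
force: [-0.2, 0.5, 1.5]
opening: 0.292
```

Request:
play_rows(
  series=[
    {"tx":0,"ty":0,"tz":0,"turn":0},
    {"tx":0,"ty":0,"tz":0,"turn":0},
    {"tx":0,"ty":0,"tz":0,"turn":0},
    {"tx":0,"ty":0,"tz":0,"turn":0},
    {"tx":0,"ty":0,"tz":0.03,"turn":0},
    {"tx":0,"ty":0,"tz":0.05,"turn":0},
    {"tx":0,"ty":0,"tz":0.05,"turn":0},
    {"tx":0,"ty":0,"tz":0.05,"turn":0},
    {"tx":0,"ty":0,"tz":0.04,"turn":0},
    {"tx":0,"ty":0,"tz":0,"turn":0},
  ],
  gripper=1,
)

```text
time_s: 9.5
position: [0.4515, -0.3222, 0.2732]
tcp_rot: [[0.294, -0.956, 0.008], [-0.956, -0.295, -0.008], [0.01, -0.005, -1.0]]
force: [1.4, -0.4, -0.0]
opening: 0.992
```

Request:
play_rows(
  series=[
    {"tx":0.001,"ty":0.025,"tz":0,"turn":0},
    {"tx":0.001,"ty":0.045,"tz":0,"turn":0},
    {"tx":0.001,"ty":0.045,"tz":0,"turn":0},
    {"tx":0.001,"ty":0.045,"tz":0,"turn":0},
    {"tx":0.001,"ty":0.045,"tz":0,"turn":0},
    {"tx":0.001,"ty":0.045,"tz":0,"turn":0},
    {"tx":0.001,"ty":0.045,"tz":0,"turn":0},
    {"tx":0.001,"ty":0.045,"tz":0,"turn":0},
    {"tx":0.001,"ty":0.045,"tz":0,"turn":0},
    {"tx":0.001,"ty":0.045,"tz":0,"turn":0},
  ],
  gripper=0,
)

```text
time_s: 10.5
position: [0.4552, 0.0262, 0.2664]
tcp_rot: [[0.295, -0.956, -0.005], [-0.956, -0.295, 0.001], [-0.003, 0.005, -1.0]]
force: [-0.1, 0.2, 0.1]
opening: 0.169
```

Request:
play_rows(
  series=[
    {"tx":0.001,"ty":0.045,"tz":0,"turn":0},
    {"tx":0.001,"ty":0.045,"tz":0,"turn":0},
    {"tx":0.001,"ty":0.045,"tz":0,"turn":0},
    {"tx":0.001,"ty":0.045,"tz":0,"turn":0},
    {"tx":0.001,"ty":0.045,"tz":0,"turn":0},
    {"tx":0.001,"ty":0.045,"tz":0,"turn":0},
    {"tx":0.001,"ty":0.045,"tz":0,"turn":0},
    {"tx":0,"ty":0.03,"tz":0,"turn":0},
    {"tx":0,"ty":0.02,"tz":0,"turn":0},
    {"tx":0,"ty":0,"tz":0,"turn":0},
  ],
)

```text
time_s: 11.5
position: [0.4615, 0.317, 0.2667]
tcp_rot: [[0.297, -0.955, -0.003], [-0.955, -0.297, -0.001], [0.0, 0.003, -1.0]]
force: [-0.2, -0.5, 0.8]
opening: 0.004
```

```bash
python3 - <<'E'
from h import *
p=vision.capture("wrist")
im=p["pixels"].copy()
s=bot.read_state(); print(s["position"],s["force"],s["opening"])
u=proj(p,prism(.066,0,.075,.075,.464,.3155,0,40)); cv2.polylines(im,[u[:40].round().astype(int)],True,(0,255,0),1)
u=proj(p,prism(.032,0,.123,.123,.464,.3155,0,40)); cv2.polylines(im,[u[:40].round().astype(int)],True,(0,0,255),1)
u=proj(p,prism(.16,.09,.02,.02,.4644,.3174,np.radians(-16.7))); cv2.polylines(im,[u[:4].round().astype(int)],True,(255,255,0),1)
cv2.imwrite("pics/w2.png",im)
E
```

```text
[0.46181044 0.31571832 0.26688998] [-0.51167262 -0.5165004  -0.74876076] 0.009041823501989704
```

View pics/w2.png

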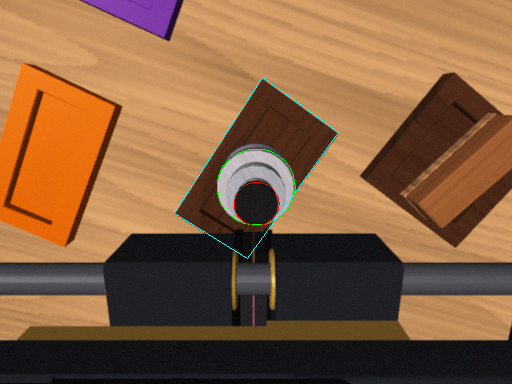

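Cap at (257,204) and the overlays match. Now press the tubes down in slow steps.

Request:
play_rows(
  series=[
    {"tx":0.0025,"ty":0,"tz":-0.03,"turn":0},
    {"tx":0,"ty":0,"tz":-0.03,"turn":0},
    {"tx":0,"ty":0,"tz":-0.015,"turn":0},
    {"tx":0,"ty":0,"tz":-0.005,"turn":0},
    {"tx":0,"ty":0,"tz":-0.005,"turn":0},
    {"tx":0,"ty":0,"tz":-0.005,"turn":0},
    {"tx":0,"ty":0,"tz":-0.005,"turn":0},
    {"tx":0,"ty":0,"tz":-0.005,"turn":0},
  ],
)

```text
time_s: 12.35
position: [0.4657, 0.3156, 0.1889]
tcp_rot: [[0.294, -0.956, 0.002], [-0.956, -0.294, 0.0], [0.0, -0.002, -1.0]]
force: [-0.1, -0.4, 2.9]
opening: 0.013
```

Request:
play_rows(
  series=[
    {"tx":0,"ty":0,"tz":-0.004,"turn":0},
    {"tx":0,"ty":0,"tz":-0.004,"turn":0},
    {"tx":0,"ty":0,"tz":-0.004,"turn":0},
    {"tx":0,"ty":0,"tz":-0.004,"turn":0},
    {"tx":0,"ty":0,"tz":-0.004,"turn":0},
  ],
)

```text
time_s: 12.85
position: [0.4657, 0.3157, 0.1724]
tcp_rot: [[0.294, -0.956, 0.001], [-0.956, -0.294, 0.0], [0.0, -0.001, -1.0]]
force: [1.2, -1.8, 6.9]
opening: 0.008
```

Request:
play_rows(
  series=[
    {"tx":0,"ty":0,"tz":-0.004,"turn":0},
    {"tx":0,"ty":0,"tz":-0.004,"turn":0},
    {"tx":0,"ty":0,"tz":-0.004,"turn":0},
    {"tx":0,"ty":0,"tz":-0.001,"turn":0},
    {"tx":0,"ty":0,"tz":0,"turn":0},
  ],
)

```text
time_s: 13.35
position: [0.4657, 0.3157, 0.162]
tcp_rot: [[0.294, -0.956, 0.001], [-0.956, -0.294, 0.0], [-0.0, -0.001, -1.0]]
force: [0.7, -0.3, 4.2]
opening: 0.004
```

Request:
play_rows(
  series=[
    {"tx":0,"ty":0,"tz":-0.001,"turn":0},
    {"tx":0,"ty":0,"tz":0,"turn":0},
  ],
)

```text
time_s: 13.55
position: [0.4657, 0.3157, 0.1614]
tcp_rot: [[0.294, -0.956, 0.001], [-0.956, -0.294, 0.0], [-0.0, -0.001, -1.0]]
force: [0.9, -0.1, 5.9]
opening: 0.007
```

Request:
play_rows(
  series=[
    {"tx":0,"ty":0,"tz":-0.001,"turn":0},
    {"tx":0,"ty":0,"tz":-0.001,"turn":0},
    {"tx":0,"ty":0,"tz":0,"turn":0},
  ],
)

```text
time_s: 13.85
position: [0.4658, 0.3157, 0.1609]
tcp_rot: [[0.295, -0.956, 0.002], [-0.956, -0.295, 0.001], [0.0, -0.002, -1.0]]
force: [-0.2, -1.6, 12.3]
opening: -0.0
```

Force climbs to 12 N with z stopped at 0.161, which matches the expected hard stop (0.1607). Both tubes are home. Next: rise, open and grasp the outer tube.

Request:
play_rows(
  series=[
    {"tx":0,"ty":0,"tz":0.03,"turn":0},
    {"tx":-0.0015,"ty":0,"tz":0.04,"turn":0},
    {"tx":0,"ty":0,"tz":0.03,"turn":0},
    {"tx":0,"ty":0,"tz":0,"turn":0},
    {"tx":0,"ty":0,"tz":0,"turn":0},
    {"tx":0,"ty":0,"tz":0,"turn":0},
    {"tx":0,"ty":0,"tz":0,"turn":0},
    {"tx":0,"ty":0,"tz":0,"turn":0},
    {"tx":0,"ty":0,"tz":0,"turn":0},
    {"tx":0,"ty":0,"tz":0,"turn":0},
  ],
  gripper=1,
)

```text
time_s: 14.85
position: [0.4639, 0.3155, 0.239]
tcp_rot: [[0.294, -0.956, -0.001], [-0.956, -0.294, -0.0], [0.0, 0.001, -1.0]]
force: [0.8, -0.6, -0.1]
opening: 0.834
```

```bash
python3 - <<'E'
from h import *
p=vision.capture("wrist")
im=p["pixels"].copy()
s=bot.read_state(); print(s["position"],s["force"],s["opening"])
u=proj(p,prism(.066,0,.075,.075,.464,.3155,0,40)); cv2.polylines(im,[u[:40].round().astype(int)],True,(0,255,0),1)
u=proj(p,prism(.032,0,.091,.091,.464,.3155,0,40)); cv2.polylines(im,[u[:40].round().astype(int)],True,(0,0,255),1)
cv2.imwrite("pics/w3.png",im)
E
```

```text
[0.46397452 0.31549282 0.23921695] [ 0.09746291 -0.51254528  1.20666033] 0.8834546232951817
```

View pics/w3.png

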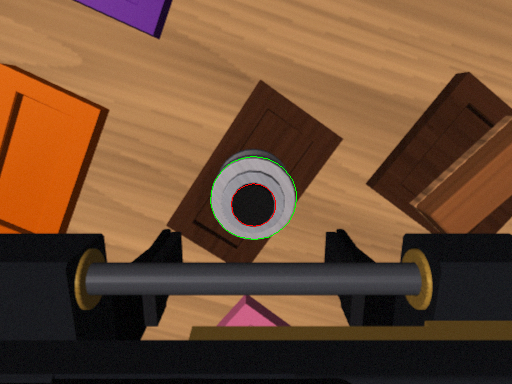

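The riser is centred, with the cap at (254,204) sitting at its home height. Descend to z = 0.107.

Request:
play_rows(
  series=[
    {"tx":0,"ty":0,"tz":-0.02,"turn":0},
    {"tx":0,"ty":0,"tz":-0.02,"turn":0},
    {"tx":0,"ty":0,"tz":-0.035,"turn":0},
    {"tx":0,"ty":0,"tz":-0.035,"turn":0},
    {"tx":0,"ty":0,"tz":-0.035,"turn":0},
    {"tx":0,"ty":0,"tz":-0.02,"turn":0},
    {"tx":0,"ty":0,"tz":0,"turn":0},
    {"tx":0,"ty":0,"tz":0,"turn":0},
  ],
)

```text
time_s: 15.7
position: [0.4642, 0.3156, 0.1075]
tcp_rot: [[0.294, -0.956, -0.0], [-0.956, -0.294, 0.0], [-0.0, 0.0, -1.0]]
force: [1.0, -0.3, 0.8]
opening: 1.001
```

Request:
play_rows(
  series=[
    {"tx":0,"ty":0,"tz":0,"turn":0},
    {"tx":0,"ty":0,"tz":0,"turn":0},
    {"tx":0,"ty":0,"tz":0,"turn":0},
    {"tx":0,"ty":0,"tz":0,"turn":0},
    {"tx":0,"ty":0,"tz":0,"turn":0},
    {"tx":0,"ty":0,"tz":0,"turn":0},
    {"tx":0,"ty":0,"tz":0,"turn":0},
  ],
  gripper=0,
)

```text
time_s: 16.4
position: [0.4644, 0.3158, 0.1082]
tcp_rot: [[0.294, -0.956, 0.001], [-0.956, -0.294, 0.001], [-0.0, -0.001, -1.0]]
force: [-0.3, 0.0, 7.0]
opening: 0.746
```

Request:
play_rows(
  series=[
    {"tx":0,"ty":0,"tz":0.01,"turn":0},
    {"tx":0,"ty":0,"tz":0.02,"turn":0},
    {"tx":0,"ty":0,"tz":0.03,"turn":0},
    {"tx":0,"ty":0,"tz":0.03,"turn":0},
    {"tx":0,"ty":0,"tz":0.03,"turn":0},
    {"tx":0,"ty":0,"tz":0.02,"turn":0},
    {"tx":0,"ty":0,"tz":0.01,"turn":0},
    {"tx":0,"ty":0,"tz":0,"turn":0},
  ],
)

```text
time_s: 17.2
position: [0.4641, 0.3155, 0.2281]
tcp_rot: [[0.294, -0.956, 0.001], [-0.956, -0.294, 0.0], [-0.0, -0.001, -1.0]]
force: [0.7, -0.6, -4.4]
opening: 0.749
```

Request:
play_rows(
  series=[
    {"tx":0.005,"ty":-0.02,"tz":0,"turn":0},
    {"tx":0.01,"ty":-0.04,"tz":0,"turn":0},
    {"tx":0.01,"ty":-0.04,"tz":0,"turn":0},
    {"tx":0.01,"ty":-0.04,"tz":0,"turn":0},
    {"tx":0.01,"ty":-0.04,"tz":0,"turn":0},
    {"tx":0.01,"ty":-0.04,"tz":0,"turn":0},
    {"tx":0.01,"ty":-0.04,"tz":0,"turn":0},
    {"tx":0.01,"ty":-0.04,"tz":0,"turn":0},
    {"tx":0.01,"ty":-0.04,"tz":0,"turn":0},
    {"tx":0.01,"ty":-0.04,"tz":0,"turn":0},
  ],
)

```text
time_s: 18.2
position: [0.539, 0.0093, 0.2259]
tcp_rot: [[0.294, -0.956, -0.004], [-0.956, -0.294, 0.0], [-0.001, 0.003, -1.0]]
force: [0.9, 1.0, -3.5]
opening: 0.754
```

Request:
play_rows(
  series=[
    {"tx":0.01,"ty":-0.04,"tz":0,"turn":0},
    {"tx":0.01,"ty":-0.04,"tz":0,"turn":0},
    {"tx":0.01,"ty":-0.033,"tz":0,"turn":0},
    {"tx":0.005,"ty":-0.02,"tz":0,"turn":0},
    {"tx":0,"ty":0,"tz":0,"turn":0},
    {"tx":0,"ty":0,"tz":0,"turn":0},
    {"tx":0,"ty":0,"tz":0,"turn":0},
  ],
)

```text
time_s: 18.9
position: [0.567, -0.0936, 0.2269]
tcp_rot: [[0.295, -0.955, -0.002], [-0.955, -0.295, 0.001], [-0.002, 0.002, -1.0]]
force: [0.2, 0.0, -3.3]
opening: 0.753
```

Request:
play_rows(
  series=[
    {"tx":0.001,"ty":-0.002,"tz":-0.03,"turn":0},
    {"tx":0,"ty":0,"tz":-0.04,"turn":0},
    {"tx":0,"ty":0,"tz":-0.04,"turn":0},
    {"tx":0,"ty":0,"tz":-0.03,"turn":0},
    {"tx":0,"ty":0,"tz":-0.01,"turn":0},
    {"tx":0,"ty":0,"tz":-0.004,"turn":0},
    {"tx":0,"ty":0,"tz":0,"turn":0},
    {"tx":0,"ty":0,"tz":0,"turn":0},
  ],
)

```text
time_s: 19.7
position: [0.5697, -0.0965, 0.1056]
tcp_rot: [[0.295, -0.956, 0.003], [-0.956, -0.295, -0.001], [0.002, -0.002, -1.0]]
force: [0.3, 0.4, -3.5]
opening: 0.755
```

Request:
play_rows(
  series=[
    {"tx":0,"ty":0,"tz":-0.002,"turn":0},
    {"tx":0,"ty":0,"tz":-0.002,"turn":0},
    {"tx":0,"ty":0,"tz":-0.002,"turn":0},
    {"tx":0,"ty":0,"tz":0,"turn":0},
  ],
)

```text
time_s: 20.1
position: [0.5687, -0.0965, 0.0994]
tcp_rot: [[0.294, -0.956, -0.0], [-0.956, -0.294, 0.0], [-0.0, 0.0, -1.0]]
force: [0.0, 0.1, -4.7]
opening: 0.751
```

Request:
play_rows(
  series=[
    {"tx":0,"ty":0,"tz":-0.001,"turn":0},
    {"tx":0,"ty":0,"tz":-0.001,"turn":0},
    {"tx":0,"ty":0,"tz":-0.001,"turn":0},
    {"tx":0,"ty":0,"tz":0,"turn":0},
  ],
)

```text
time_s: 20.5
position: [0.5688, -0.0965, 0.0983]
tcp_rot: [[0.294, -0.956, 0.0], [-0.956, -0.294, -0.0], [0.0, -0.0, -1.0]]
force: [-1.9, -0.1, 5.7]
opening: 0.751
```

Request:
play_rows(
  series=[
    {"tx":0,"ty":0,"tz":0,"turn":0},
    {"tx":0,"ty":0,"tz":0,"turn":0},
    {"tx":0,"ty":0,"tz":0,"turn":0},
    {"tx":0,"ty":0,"tz":0,"turn":0},
    {"tx":0,"ty":0,"tz":0,"turn":0},
    {"tx":0,"ty":0,"tz":0.02,"turn":0},
    {"tx":0,"ty":0,"tz":0.04,"turn":0},
    {"tx":0,"ty":0,"tz":0.05,"turn":0},
    {"tx":0,"ty":0,"tz":0.05,"turn":0},
    {"tx":0,"ty":0,"tz":0.02,"turn":0},
  ],
  gripper=1,
)

```text
time_s: 21.5
position: [0.5704, -0.097, 0.245]
tcp_rot: [[0.294, -0.956, 0.006], [-0.956, -0.294, -0.002], [0.004, -0.005, -1.0]]
force: [0.1, -0.5, -0.4]
opening: 0.997
```

```bash
python3 - <<'E'
from h import *
p=vision.capture("wrist")
im=p["pixels"].copy()
s=bot.read_state(); print(s["position"],s["force"],s["opening"])
u=proj(p,prism(.066,0,.065,.065,.5687,-.0965,0,40)); cv2.polylines(im,[u[:40].round().astype(int)],True,(0,255,0),1)
u=proj(p,prism(.032,0,.081,.081,.5687,-.0965,0,40)); cv2.polylines(im,[u[:40].round().astype(int)],True,(0,0,255),1)
u=proj(p,prism(.122,.122,.02,.02,.568,-.095,np.radians(-5))); cv2.polylines(im,[u[:4].round().astype(int)],True,(255,255,0),1)
cv2.imwrite("pics/w4.png",im)
E
```

```text
[ 0.57105774 -0.09717517  0.24630321] [0.76788658 0.75424292 1.53041023] 1.0027626333406945
```

View pics/w4.png

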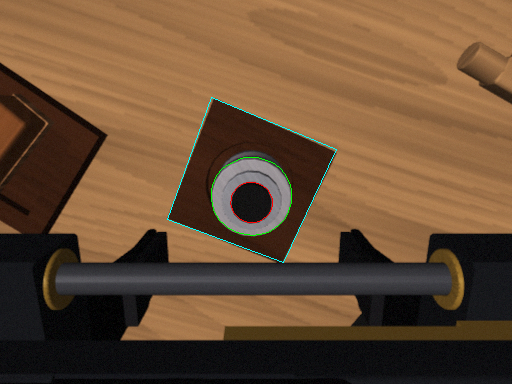

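Riser seated: the rings at (252,200) fit the riser standing on the recess floor. Next the block, turning 43° on the way.

Request:
play_rows(
  series=[
    {"tx":-0.006,"ty":0.025,"tz":0,"turn":-0.12},
    {"tx":-0.006,"ty":0.035,"tz":0,"turn":-0.12},
    {"tx":-0.006,"ty":0.035,"tz":0,"turn":-0.12},
    {"tx":-0.006,"ty":0.035,"tz":0,"turn":-0.12},
    {"tx":-0.006,"ty":0.035,"tz":0,"turn":-0.12},
    {"tx":-0.006,"ty":0.035,"tz":0,"turn":-0.12},
    {"tx":-0.006,"ty":0.035,"tz":0,"turn":0},
    {"tx":-0.006,"ty":0.035,"tz":0,"turn":0},
    {"tx":0,"ty":0.014,"tz":0,"turn":0},
    {"tx":0,"ty":0,"tz":0,"turn":0},
  ],
)

```text
time_s: 22.55
position: [0.5301, 0.1318, 0.2404]
tcp_rot: [[-0.437, -0.899, -0.001], [-0.899, 0.437, -0.0], [0.001, 0.001, -1.0]]
force: [1.0, -0.1, -0.0]
opening: 1.002
```

```bash
python3 - <<'E'
from h import *
p=vision.capture("wrist")
im=p["pixels"].copy()
s=bot.read_state(); R=s["tcp_rot"]; print(s["position"],s["force"],s["opening"],np.degrees(np.arctan2(R[1,0],R[0,0])))
for z in (.06,.02):
  u=proj(p,prism(.11,.036,z,z,.5306,.1304,np.radians(-26))); cv2.polylines(im,[u[:4].round().astype(int)],True,(0,255,0),1)
u=proj(p,prism(.126,.126,.02,.02,.5324,.1298,np.radians(-18.8))); cv2.polylines(im,[u[:4].round().astype(int)],True,(255,255,0),1)
cv2.imwrite("pics/w5.png",im)
E
```

```text
[0.53045143 0.1307414  0.24053587] [-1.04591332 -0.44452556  0.04590612] 0.9938597278721747 -115.99595451164427
```

View pics/w5.png

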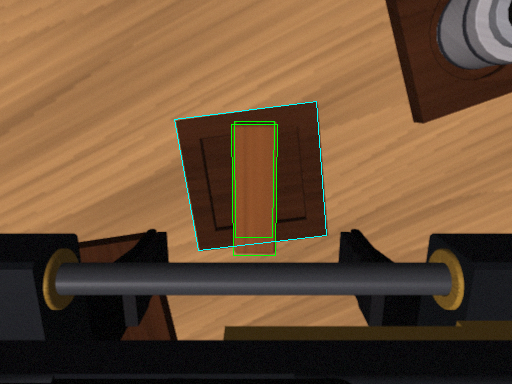

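The block fills its overlay (columns 233–276), parallel to the jaws' closing faces. Descend and grip.

Request:
play_rows(
  series=[
    {"tx":0,"ty":0,"tz":-0.03,"turn":0},
    {"tx":0,"ty":0,"tz":-0.04,"turn":0},
    {"tx":0,"ty":0,"tz":-0.04,"turn":0},
    {"tx":0,"ty":0,"tz":-0.035,"turn":0},
    {"tx":0,"ty":0,"tz":-0.02,"turn":0},
    {"tx":0,"ty":0,"tz":-0.004,"turn":0},
    {"tx":0,"ty":0,"tz":0,"turn":0},
    {"tx":0,"ty":0,"tz":0,"turn":0},
  ],
)

```text
time_s: 23.4
position: [0.5313, 0.1301, 0.1066]
tcp_rot: [[-0.44, -0.898, 0.002], [-0.898, 0.44, -0.0], [-0.001, -0.002, -1.0]]
force: [0.3, -0.8, 0.0]
opening: 0.998
```

Request:
play_rows(
  series=[
    {"tx":0,"ty":0,"tz":0,"turn":0},
    {"tx":0,"ty":0,"tz":0,"turn":0},
    {"tx":0,"ty":0,"tz":0,"turn":0},
    {"tx":0,"ty":0,"tz":0,"turn":0},
    {"tx":0,"ty":0,"tz":0,"turn":0},
    {"tx":0,"ty":0,"tz":0,"turn":0},
    {"tx":0,"ty":0,"tz":0,"turn":0},
    {"tx":0,"ty":0,"tz":0,"turn":0},
    {"tx":0,"ty":0,"tz":0,"turn":0},
    {"tx":0,"ty":0,"tz":0,"turn":0},
  ],
  gripper=0,
)

```text
time_s: 24.4
position: [0.5303, 0.1307, 0.1058]
tcp_rot: [[-0.44, -0.898, -0.0], [-0.898, 0.44, -0.0], [0.0, 0.0, -1.0]]
force: [0.3, -0.1, -1.1]
opening: 0.412
```

Request:
play_rows(
  series=[
    {"tx":0,"ty":0,"tz":0.01,"turn":0},
    {"tx":0,"ty":0,"tz":0.02,"turn":0},
    {"tx":0,"ty":0,"tz":0.03,"turn":0},
    {"tx":0,"ty":0,"tz":0.03,"turn":0},
    {"tx":0,"ty":0,"tz":0.02,"turn":0},
    {"tx":0,"ty":0,"tz":0.01,"turn":0},
    {"tx":0,"ty":0,"tz":0,"turn":0},
  ],
)

```text
time_s: 25.1
position: [0.5309, 0.1308, 0.203]
tcp_rot: [[-0.44, -0.898, 0.003], [-0.898, 0.44, 0.0], [-0.001, -0.002, -1.0]]
force: [-0.6, 0.4, -1.1]
opening: 0.409
```

Request:
play_rows(
  series=[
    {"tx":-0.006,"ty":0.017,"tz":0,"turn":0.02},
    {"tx":-0.012,"ty":0.033,"tz":0,"turn":0.03},
    {"tx":-0.012,"ty":0.033,"tz":0,"turn":0.03},
    {"tx":-0.012,"ty":0.033,"tz":0,"turn":0.03},
    {"tx":-0.012,"ty":0.033,"tz":0,"turn":0.03},
    {"tx":-0.012,"ty":0.034,"tz":0,"turn":0.015},
    {"tx":-0.011,"ty":0.033,"tz":0,"turn":0},
    {"tx":-0.006,"ty":0.017,"tz":0,"turn":0},
    {"tx":0,"ty":0,"tz":0,"turn":0},
    {"tx":0,"ty":0,"tz":0,"turn":0},
  ],
)

```text
time_s: 26.1
position: [0.4636, 0.3168, 0.2012]
tcp_rot: [[-0.288, -0.958, -0.001], [-0.958, 0.288, -0.001], [0.001, 0.001, -1.0]]
force: [-0.5, -0.4, -1.3]
opening: 0.413
```

```bash
python3 - <<'E'
from h import *
p=vision.capture("wrist")
im=p["pixels"].copy()
s=bot.read_state(); R=s["tcp_rot"]; print(s["position"],s["force"],s["opening"],np.degrees(np.arctan2(R[1,0],R[0,0])))
x,y,z=s["position"]; zu=z-.0855
u=proj(p,prism(.11,.036,zu+.04,zu,x,y,np.radians(-16.7))); cv2.polylines(im,[u[:4].round().astype(int)],True,(0,255,0),1); cv2.polylines(im,[u[4:].round().astype(int)],True,(0,200,0),1)
for a,b,zz in ((.16,.09,.02),(.126,.05,.02)):
  u=proj(p,prism(a,b,zz,zz,.4644,.3174,np.radians(-16.7))); cv2.polylines(im,[u[:4].round().astype(int)],True,(255,255,0),1)
cv2.imwrite("pics/w6.png",im)
E
```

```text
[0.46399801 0.31641532 0.20137975] [ 0.51405124  0.133313   -1.55249083] 0.4100531528235247 -106.78583105493465
```

View pics/w6.png

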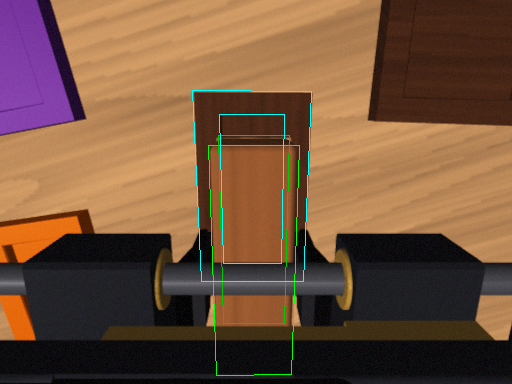

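Held block (far end at row 145) and slot board both match their overlays. Lower it into the slot.

Request:
play_rows(
  series=[
    {"tx":0,"ty":0.0012,"tz":-0.03,"turn":0},
    {"tx":0,"ty":0,"tz":-0.03,"turn":0},
    {"tx":0,"ty":0,"tz":-0.03,"turn":0},
    {"tx":0,"ty":0,"tz":-0.02,"turn":0},
    {"tx":0,"ty":0,"tz":-0.01,"turn":0},
    {"tx":0,"ty":0,"tz":-0.005,"turn":0},
    {"tx":0,"ty":0,"tz":-0.003,"turn":0},
    {"tx":0,"ty":0,"tz":0,"turn":0},
    {"tx":0,"ty":0,"tz":0,"turn":0},
  ],
)

```text
time_s: 27.05
position: [0.4645, 0.3182, 0.1002]
tcp_rot: [[-0.289, -0.957, 0.001], [-0.957, 0.289, 0.001], [-0.001, -0.001, -1.0]]
force: [0.9, -0.3, -1.8]
opening: 0.412
```

Request:
play_rows(
  series=[
    {"tx":0,"ty":0,"tz":-0.001,"turn":0},
    {"tx":0,"ty":0,"tz":-0.001,"turn":0},
    {"tx":0,"ty":0,"tz":-0.001,"turn":0},
    {"tx":0,"ty":0,"tz":-0.001,"turn":0},
    {"tx":0,"ty":0,"tz":0,"turn":0},
  ],
)

```text
time_s: 27.55
position: [0.4639, 0.3181, 0.0961]
tcp_rot: [[-0.289, -0.957, -0.0], [-0.957, 0.289, -0.0], [0.0, 0.0, -1.0]]
force: [0.6, -0.1, -1.3]
opening: 0.412
```

Request:
play_rows(
  series=[
    {"tx":0,"ty":0,"tz":-0.001,"turn":0},
    {"tx":0,"ty":0,"tz":-0.0005,"turn":0},
    {"tx":0,"ty":0,"tz":0,"turn":0},
  ],
)

```text
time_s: 27.85
position: [0.464, 0.3181, 0.0958]
tcp_rot: [[-0.289, -0.957, 0.0], [-0.957, 0.289, 0.0], [-0.0, -0.0, -1.0]]
force: [-1.1, -1.6, 5.6]
opening: 0.412
```

Request:
play_rows(
  series=[
    {"tx":0,"ty":0,"tz":0,"turn":0},
    {"tx":0,"ty":0,"tz":0,"turn":0},
    {"tx":0,"ty":0,"tz":0,"turn":0},
    {"tx":0,"ty":0,"tz":0,"turn":0},
    {"tx":0,"ty":0,"tz":0,"turn":0},
    {"tx":0,"ty":0,"tz":0.02,"turn":0},
    {"tx":0,"ty":0,"tz":0.04,"turn":0},
    {"tx":0,"ty":0,"tz":0.05,"turn":0},
    {"tx":0,"ty":0,"tz":0.05,"turn":0},
    {"tx":0,"ty":0,"tz":0.02,"turn":0},
  ],
  gripper=1,
)

```text
time_s: 28.85
position: [0.4655, 0.3188, 0.2429]
tcp_rot: [[-0.289, -0.957, 0.006], [-0.957, 0.289, 0.003], [-0.004, -0.005, -1.0]]
force: [0.7, -0.7, -0.3]
opening: 0.995
```

```bash
python3 - <<'E'
from h import *
p=vision.capture("wrist")
im=p["pixels"].copy()
s=bot.read_state(); R=s["tcp_rot"]; print(s["position"],s["force"],s["opening"],np.degrees(np.arctan2(R[1,0],R[0,0])))
u=proj(p,prism(.11,.036,.05,.01,.464,.318,np.radians(-16.7))); cv2.polylines(im,[u[:4].round().astype(int)],True,(0,255,0),1)
for a,b,zz in ((.16,.09,.02),(.126,.05,.02)):
  u=proj(p,prism(a,b,zz,zz,.4644,.3174,np.radians(-16.7))); cv2.polylines(im,[u[:4].round().astype(int)],True,(255,255,0),1)
cv2.imwrite("pics/w7.png",im)
E
```

```text
[0.4660471  0.31911286 0.24416983] [1.00856704 0.61023936 1.20154293] 1.0010370970527076 -106.76330320197317
```

View pics/w7.png

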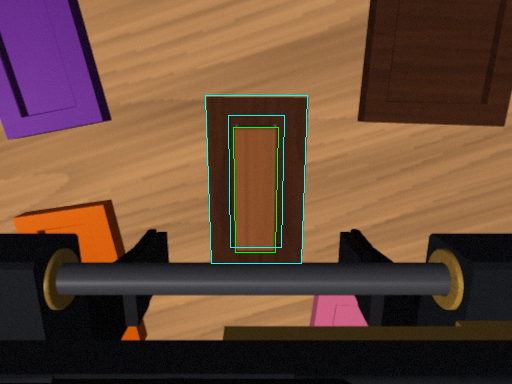

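Block seated in the slot: its top at rows 127–252 matches a block standing on the recess floor. Now back to the weight on the mat.

Request:
play_rows(
  series=[
    {"tx":-0.001,"ty":-0.025,"tz":0,"turn":0.07},
    {"tx":-0.001,"ty":-0.045,"tz":0,"turn":0.07},
    {"tx":-0.001,"ty":-0.045,"tz":0,"turn":0.07},
    {"tx":-0.001,"ty":-0.045,"tz":0,"turn":0.07},
    {"tx":-0.001,"ty":-0.045,"tz":0,"turn":0},
    {"tx":-0.001,"ty":-0.045,"tz":0,"turn":0},
    {"tx":-0.001,"ty":-0.045,"tz":0,"turn":0},
    {"tx":-0.001,"ty":-0.045,"tz":0,"turn":0},
    {"tx":-0.001,"ty":-0.045,"tz":0,"turn":0},
    {"tx":-0.001,"ty":-0.045,"tz":0,"turn":0},
  ],
)

```text
time_s: 29.9
position: [0.4553, -0.0272, 0.2383]
tcp_rot: [[0.0, -1.0, -0.001], [-1.0, -0.0, 0.0], [-0.0, 0.001, -1.0]]
force: [0.4, -0.1, -0.7]
opening: 0.998
```

Request:
play_rows(
  series=[
    {"tx":-0.001,"ty":-0.045,"tz":0,"turn":0},
    {"tx":-0.001,"ty":-0.045,"tz":0,"turn":0},
    {"tx":-0.001,"ty":-0.045,"tz":0,"turn":0},
    {"tx":-0.001,"ty":-0.045,"tz":0,"turn":0},
    {"tx":-0.001,"ty":-0.045,"tz":0,"turn":0},
    {"tx":-0.001,"ty":-0.045,"tz":0,"turn":0},
    {"tx":-0.001,"ty":-0.045,"tz":0,"turn":0},
    {"tx":0,"ty":-0.035,"tz":0,"turn":0},
    {"tx":0,"ty":-0.018,"tz":0,"turn":0},
    {"tx":0,"ty":0,"tz":0,"turn":0},
  ],
)

```text
time_s: 30.9
position: [0.4502, -0.3217, 0.2383]
tcp_rot: [[-0.002, -1.0, -0.0], [-1.0, 0.002, 0.0], [-0.0, 0.0, -1.0]]
force: [-0.8, 1.0, -0.6]
opening: 1.003
```

```bash
python3 - <<'E'
from h import *
p=vision.capture("wrist")
im=p["pixels"].copy()
s=bot.read_state(); R=s["tcp_rot"]; print(s["position"],s["force"],s["opening"],np.degrees(np.arctan2(R[1,0],R[0,0])))
u=proj(p,prism(.026,0,.054,.054,.450,-.3208,0,30)); cv2.polylines(im,[u[:30].round().astype(int)],True,(0,0,255),1)
u=proj(p,prism(.072,.072,.018,.018,.450,-.3208,0)); cv2.polylines(im,[u[:4].round().astype(int)],True,(0,255,0),1)
cv2.imwrite("pics/w8.png",im)
E
```

```text
[ 0.44995074 -0.31998623  0.23824682] [-0.3204836   0.24991882  0.05484307] 0.9991867377195123 -90.0492466060933
```

View pics/w8.png

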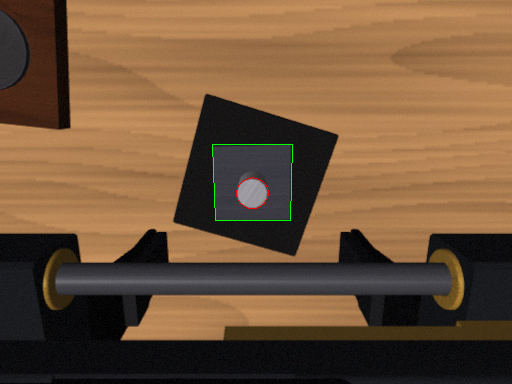

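The weight sits where it was left at yaw 0 (knob at (252,193), outline matched).

Request:
play_rows(
  series=[
    {"tx":0,"ty":0,"tz":-0.03,"turn":0},
    {"tx":0,"ty":0,"tz":-0.04,"turn":0},
    {"tx":0,"ty":0,"tz":-0.04,"turn":0},
    {"tx":0,"ty":0,"tz":-0.04,"turn":0},
    {"tx":0,"ty":0,"tz":-0.02,"turn":0},
    {"tx":0,"ty":0,"tz":-0.011,"turn":0},
    {"tx":0,"ty":0,"tz":0,"turn":0},
    {"tx":0,"ty":0,"tz":0,"turn":0},
  ],
)

```text
time_s: 31.75
position: [0.4508, -0.3198, 0.0949]
tcp_rot: [[0.001, -1.0, 0.0], [-1.0, -0.001, -0.0], [0.0, -0.0, -1.0]]
force: [-0.5, 0.3, 0.4]
opening: 1.003
```

Request:
play_rows(
  series=[
    {"tx":0,"ty":0,"tz":0,"turn":0},
    {"tx":0,"ty":0,"tz":0,"turn":0},
    {"tx":0,"ty":0,"tz":0,"turn":0},
    {"tx":0,"ty":0,"tz":0,"turn":0},
    {"tx":0,"ty":0,"tz":0,"turn":0},
    {"tx":0,"ty":0,"tz":0,"turn":0},
    {"tx":0,"ty":0,"tz":0,"turn":0},
    {"tx":0,"ty":0,"tz":0,"turn":0},
    {"tx":0,"ty":0,"tz":0,"turn":0},
    {"tx":0,"ty":0,"tz":0,"turn":0},
  ],
  gripper=0,
)

```text
time_s: 32.75
position: [0.4504, -0.3205, 0.0942]
tcp_rot: [[0.0, -1.0, 0.0], [-1.0, -0.0, -0.0], [0.0, -0.0, -1.0]]
force: [0.4, -0.2, 0.2]
opening: 0.289
```

Request:
play_rows(
  series=[
    {"tx":0,"ty":0,"tz":0,"turn":0},
    {"tx":0,"ty":0,"tz":0,"turn":0},
    {"tx":0,"ty":0,"tz":0.01,"turn":0},
    {"tx":0,"ty":0,"tz":0.03,"turn":0},
    {"tx":0,"ty":0,"tz":0.04,"turn":0},
    {"tx":0,"ty":0,"tz":0.04,"turn":0},
    {"tx":0,"ty":0,"tz":0.03,"turn":0},
    {"tx":0,"ty":0,"tz":0.02,"turn":0},
    {"tx":0,"ty":0,"tz":0.01,"turn":0},
    {"tx":0,"ty":0,"tz":0,"turn":0},
  ],
)

```text
time_s: 33.75
position: [0.4504, -0.3202, 0.2391]
tcp_rot: [[0.0, -1.0, 0.001], [-1.0, -0.0, -0.001], [0.001, -0.001, -1.0]]
force: [0.1, 0.2, -4.2]
opening: 0.288
```

Request:
play_rows(
  series=[
    {"tx":0.004,"ty":0.02,"tz":0,"turn":-0.02},
    {"tx":0.007,"ty":0.04,"tz":0,"turn":-0.04},
    {"tx":0.007,"ty":0.04,"tz":0,"turn":-0.04},
    {"tx":0.007,"ty":0.04,"tz":0,"turn":-0.04},
    {"tx":0.007,"ty":0.04,"tz":0,"turn":-0.04},
    {"tx":0.007,"ty":0.04,"tz":0,"turn":-0.04},
    {"tx":0.007,"ty":0.04,"tz":0,"turn":-0.04},
    {"tx":0.007,"ty":0.04,"tz":0,"turn":-0.03},
    {"tx":0.007,"ty":0.04,"tz":0,"turn":-0.023},
    {"tx":0.007,"ty":0.04,"tz":0,"turn":0},
  ],
)

```text
time_s: 34.75
position: [0.5031, -0.0148, 0.2369]
tcp_rot: [[-0.322, -0.947, -0.003], [-0.947, 0.322, 0.001], [0.0, 0.003, -1.0]]
force: [0.0, 0.2, -4.0]
opening: 0.291
```

Request:
play_rows(
  series=[
    {"tx":0.007,"ty":0.04,"tz":0,"turn":0},
    {"tx":0.007,"ty":0.04,"tz":0,"turn":0},
    {"tx":0.007,"ty":0.04,"tz":0,"turn":0},
    {"tx":0.007,"ty":0.04,"tz":0,"turn":0},
    {"tx":0.007,"ty":0.022,"tz":0,"turn":0},
    {"tx":0,"ty":0,"tz":0,"turn":0},
    {"tx":0,"ty":0,"tz":0,"turn":0},
    {"tx":0,"ty":0,"tz":-0.04,"turn":0},
    {"tx":0,"ty":0,"tz":-0.04,"turn":0},
    {"tx":0,"ty":0,"tz":0,"turn":0},
  ],
)

```text
time_s: 35.75
position: [0.5284, 0.1278, 0.1702]
tcp_rot: [[-0.323, -0.946, -0.012], [-0.946, 0.323, -0.001], [0.005, 0.011, -1.0]]
force: [-1.0, 0.1, -5.0]
opening: 0.288
```

```bash
python3 - <<'E'
from h import *
p=vision.capture("wrist")
im=p["pixels"].copy()
s=bot.read_state(); R=s["tcp_rot"]; print(s["position"],s["force"],s["opening"],np.degrees(np.arctan2(R[1,0],R[0,0])))
x,y,z=s["position"]; zu=z-.0902
u=proj(p,prism(.072,.072,zu+.014,zu,x,y,np.radians(-18.8))); cv2.polylines(im,[u[:4].round().astype(int)],True,(0,255,0),1)
for a,b,zz in ((.126,.126,.02),(.088,.088,.02)):
  u=proj(p,prism(a,b,zz,zz,.5324,.1298,np.radians(-18.8))); cv2.polylines(im,[u[:4].round().astype(int)],True,(255,255,0),1)
cv2.imwrite("pics/w9.png",im)
E
```

```text
[0.52987614 0.12809367 0.17219363] [-0.04535184 -0.19898375 -3.91085621] 0.28629216897074355 -108.84622218480332
```

View pics/w9.png

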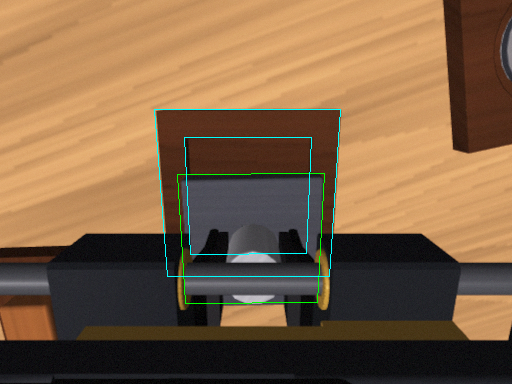

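Weight aligned with the recess. Lower it.

Request:
play_rows(
  series=[
    {"tx":0,"ty":0,"tz":-0.02,"turn":0},
    {"tx":0,"ty":0,"tz":-0.03,"turn":0},
    {"tx":0,"ty":0,"tz":-0.02,"turn":0},
    {"tx":0,"ty":0,"tz":-0.01,"turn":0},
    {"tx":0,"ty":0,"tz":-0.005,"turn":0},
    {"tx":0,"ty":0,"tz":0,"turn":0},
    {"tx":0,"ty":0,"tz":0,"turn":0},
  ],
)

```text
time_s: 36.5
position: [0.5328, 0.1292, 0.1072]
tcp_rot: [[-0.322, -0.947, 0.002], [-0.947, 0.322, 0.0], [-0.001, -0.002, -1.0]]
force: [-0.7, 0.0, -3.7]
opening: 0.294
```

Request:
play_rows(
  series=[
    {"tx":0,"ty":0,"tz":-0.002,"turn":0},
    {"tx":0,"ty":0,"tz":-0.002,"turn":0},
    {"tx":0,"ty":0,"tz":-0.002,"turn":0},
    {"tx":0,"ty":0,"tz":-0.001,"turn":0},
    {"tx":0,"ty":0,"tz":-0.001,"turn":0},
    {"tx":0,"ty":0,"tz":0,"turn":0},
  ],
)

```text
time_s: 37.1
position: [0.5319, 0.1293, 0.1002]
tcp_rot: [[-0.322, -0.947, -0.0], [-0.947, 0.322, -0.0], [0.0, 0.0, -1.0]]
force: [-1.9, 1.0, 0.3]
opening: 0.289
```

Request:
play_rows(
  series=[
    {"tx":0,"ty":0,"tz":-0.0005,"turn":0},
    {"tx":0,"ty":0,"tz":0,"turn":0},
    {"tx":0,"ty":0,"tz":0,"turn":0},
    {"tx":0,"ty":0,"tz":0,"turn":0},
    {"tx":0,"ty":0,"tz":0,"turn":0},
    {"tx":0,"ty":0,"tz":0.03,"turn":0},
    {"tx":0,"ty":0,"tz":0.05,"turn":0},
    {"tx":0,"ty":0,"tz":0.05,"turn":0},
    {"tx":0,"ty":0,"tz":0.04,"turn":0},
    {"tx":0,"ty":0,"tz":0,"turn":0},
  ],
  gripper=1,
)

```text
time_s: 38.1
position: [0.5347, 0.1295, 0.2401]
tcp_rot: [[-0.321, -0.947, 0.011], [-0.947, 0.321, 0.0], [-0.004, -0.01, -1.0]]
force: [-0.1, -0.3, 0.4]
opening: 0.992
```

Request:
play_rows(
  series=[
    {"tx":-0.02,"ty":-0.02,"tz":0.02,"turn":0.03},
    {"tx":-0.02,"ty":-0.05,"tz":0.03,"turn":0.05},
    {"tx":-0.01,"ty":-0.05,"tz":0.03,"turn":0.05},
    {"tx":-0.01,"ty":-0.05,"tz":0.02,"turn":0.05},
    {"tx":-0.01,"ty":-0.05,"tz":0,"turn":0.05},
    {"tx":0,"ty":-0.05,"tz":0,"turn":0},
    {"tx":0,"ty":-0.05,"tz":0,"turn":0},
    {"tx":0,"ty":-0.04,"tz":0,"turn":0},
    {"tx":0,"ty":-0.03,"tz":0,"turn":0},
    {"tx":0,"ty":-0.01,"tz":0,"turn":0},
  ],
)

```text
time_s: 39.1
position: [0.4757, -0.1929, 0.3144]
tcp_rot: [[-0.089, -0.996, -0.001], [-0.996, 0.089, 0.0], [-0.0, 0.001, -1.0]]
force: [0.7, 0.8, 1.0]
opening: 0.998
```

```bash
cat > fin.py <<'E'
from h import *
P={"top":vision.capture("top"),"scene":vision.capture("scene")}
s=bot.read_state(); print(s["position"],s["force"],s["opening"],s["time_s"])
for n,p in P.items():
    S=3; im=cv2.resize(p["pixels"],None,fx=S,fy=S,interpolation=cv2.INTER_CUBIC)
    def dr(pts,k,c): cv2.polylines(im,[((proj(p,pts)[:k]+.5)*S-.5).round().astype(int)],True,c,1)
    dr(prism(.088,.088,.02,.02,.5324,.1298,np.radians(-18.8)),4,(255,255,0))
    dr(prism(.126,.05,.02,.02,.4644,.3174,np.radians(-16.7)),4,(255,255,0))
    dr(prism(.082,0,.02,.02,.568,-.095,0,40),40,(255,255,0))
    dr(prism(.072,.072,.024,.024,.532,.1293,np.radians(-18.8)),4,(0,255,0))
    dr(prism(.026,0,.06,.06,.532,.1293,0,30),30,(0,0,255))
    dr(prism(.11,.036,.05,.05,.464,.318,np.radians(-16.7)),4,(0,255,0))
    dr(prism(.066,0,.065,.065,.5687,-.0965,0,40),40,(0,255,0))
    dr(prism(.032,0,.081,.081,.5687,-.0965,0,40),40,(0,0,255))
    r=(slice(300,800),slice(480,1080)) if n=="top" else (slice(380,940),slice(500,1200))
    cv2.imwrite(f"pics/fin_{n}.png",im[r])
E
python3 fin.py
```

```text
[ 0.47564986 -0.1912071   0.31453072] [-0.5122103   0.2352743   0.49789372] 1.0018871046031816 39.2
```

View pics/fin_top.png

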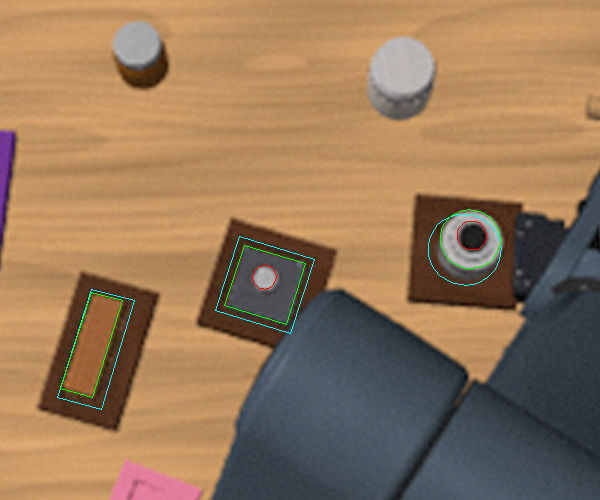

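View pics/fin_scene.png

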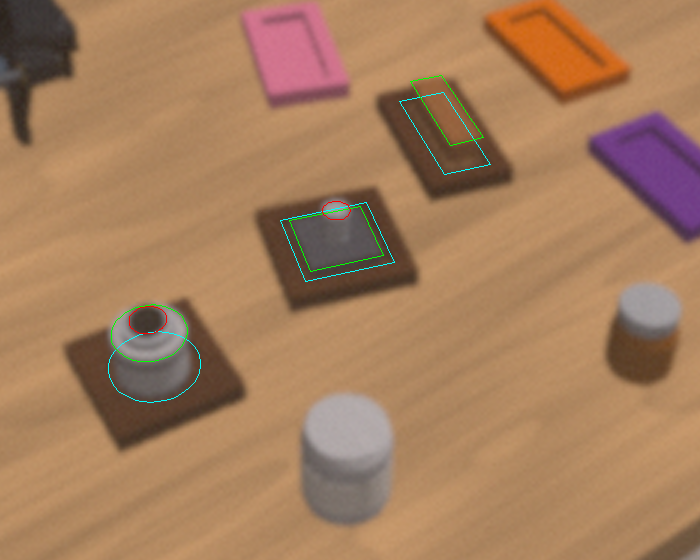

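Both views show all three tools matching their "on the recess floor" outlines, and the tin has not moved. The arm is clear, so I'm handing in.

```bash
python3 -c "
from rig import bot
print(bot.hand_in())"
```

```text
the job is handed in; nothing more can be done
None
```

The job is handed in at about 39 s of the 128 s allowed. All three tools are in their own boards and both riser tubes are home; no verdict was reported.

**What I did:**
- **Weight:** parked it on the mat, and at the end set it in the square recess.
- **Riser:** pressed the cap until both tubes were home, about 3 N for the inner tube, then about 7 N for the middle. It ended on a hard stop at 12 N, with the cap within 1 mm of its expected home height. I then set it in the round recess.
- **Block:** moved it into the slot.

**Last checks:**
- **Seating:** each tool made contact at its recess-floor height before I released it. Measured offsets from the recess centres are about 1 to 2 mm.
- **Views:** in the top and scene pictures the outlines of the three tools standing on the recess floors matched. The tin and the look-alikes looked unmoved by eye; I did not re-measure them.
- **Arm:** the gripper was open and clear, with no contact force.
- **Failures:** my first two move calls were refused as invalid and nothing moved. No check failed or disagreed.

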